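Lock a ball coupler onto the bench ball mount

ROBOT

A 7-joint arm with a two-finger parallel gripper is mounted at the origin on the work surface. World frame = base frame: x ahead of the robot, y to its left, z up, the work surface at z = 0. Lengths are in m, angles in rad, forces in N, time in s.
With the tool pointing down it reaches from about 0.425 to 0.875 m from the base axis. Payload 4.7 kg.
Tool frame: the origin (TCP) lies on the mounting face of the last link; the fingertips stand 182 mm ahead of it and the grasp point (between the pads) lies 164 mm ahead of it (ctrl.finger_overhang is the distance from the TCP to the fingertips, in m); z points along the fingers, y is the line along which they close (so a half turn about z gives the same grasp; the last joint's range is limited). The gripper opens to 87 mm and grips with 3 to 60 N. Pads are 19 mm wide; open, the fingers measure 117 mm over their backs; the gripper's body (75 mm by 190 mm) begins 51 mm behind the grasp point.
Start: joints at [-1.225, 0.321, -0.07, 1.45, 0.023, 1.371, -0.057], TCP at [0.212, 0.615, 0.405] pointing down, gripper open.
Joint ranges: [-2.86, 2.86], [-0.3, 2.09], [-1.38, 1.24], [0.06, 2.45], [-1.56, 4.7], [0.09, 2.05], [-2.69, 2.69]. Speed limits (rad/s): [2.57, 2.57, 3.14, 3.14, 3.14, 3.14, 3.14].

INTERFACE

Orientations are given as a rotation vector (axis times angle).
In Python, from bench import ctrl gives the robot as it stands.
- The arm moves only by the shell command python3 -m jog 'ROWS' [FORCE]. ROWS is a JSON object of lists of equal length, an entry for each row: "translation": the shift along the tool's x, y, z as a fraction of full scale, a list of three; "yaw": the turn about the tool's z as a fraction of full scale; "jaw": the closure, from 0 (fully open) to 1 (shut). In form: {"translation": [[dx, dy, dz], ...], "yaw": [yaw, ...], "jaw": [jaw, ...]}. A call has 1 to 8 rows; each row is the pose to reach, as a shift and turn from the pose commanded when the call began, along the tool's axes at that moment, turning the shorter way round; what a row does not reach only later rows make up. Full scale, the value 1, is 0.2 m for a shift and 180 degrees for a turn. A row lasts 1/8 s, in which the tool goes at most 62.5 mm and 10.7 degrees, less where a joint would pass 70% of its speed; a pose out of reach is approached as far as the arm can. A call with a number of a shift or a turn outside -1 to 1 is refused whole. A call with a gripper value outside its range is refused whole. The fingers move at their own pace and stop on an object; FORCE is the grip in N (left out, the last holds). Time passes only in rows, so rows that repeat a pose let the fingers close. It gives the time, the measured TCP pose, the force, the opening and the grip force at its end, in the units of the state.
- ctrl.get_state(): the state, without advancing time (a new reading comes with each control period).
- ctrl.get_image(name): name is "scene" or "top" or "wrist"; returns a dict with "pixels" (480x640x3 uint8, blue, green, red), "fx", "fy", "cx", "cy" (pixels), "k1" (the pictures are not rectified: a ray, as slopes to the right and down, at radius r is drawn at 1 + k1 r^2 times it, then the intrinsics apply), "R" (3x3) and "t" (3): a world point X has camera coordinates R X + t; the wrist camera has in their place "mount" (4x4, takes a point from camera to tool coordinates, whose origin is the TCP and whose axes are the flange's). Camera axes: x right, y down, z forward; pixel columns grow to the right and rows downward; lengths in m; the calibration is good to about 2 mm. A picture is of the moment at which its call begins: read the wrist's pose just before it. There is no depth.
- ctrl.close_job(): hands the job in; it is judged then, once.
Trained networks look in a picture, given as the dict that the camera call returned (one of the last four; its "shot" number tells which), for a name from the list of things; names that differ only in an ending like _2 or _b are one class to them, and where a whole thing is asked for, a point or a joint stands for the part that bears it (a point fixed in the world has none). Each returns a list of dicts, best first, with "p" (0 to 1); they miss things now and then, are a little off and sometimes report something else, mostly with a low value. They report only what shows in the picture. A call takes as long as a camera call. They do not tell look-alikes from the thing itself.
- ctrl.silhouettes(label, picture): "region" (480x640 bool, what is visible of it) and "at" ([column, row] in pixels, amid what is visible of it).
The state is a dict: "time": time; "joint_positions": joint angles; "qd": joint speeds; "joint_torque": joint torques, N m; "position": TCP position; "tool_rot": TCP orientation; "ft_force": force on the tool from outside, world axes, zero at the start; "torque": the same for the moment, N m; "grip_width": opening from 0.0 (shut) to 1.0 (fully open); "grip_force": force on a finger pad.
Only numpy, scipy, OpenCV 4.12 (cv2) and the standard library are available. Lean on these libraries where they do the work, as an engineer would, in place of code of your own. Each camera call takes 0.05 s, during which the arm holds its last target. There are 200 camera calls.

TASK

Lock the quick-release coupler onto the ball of the bench mount: slide it out from under the hoop of its stow bracket, stand it on the bench and raise its handle right up there. Then lower it gently over the ball, handle still up, until it sits flat on the round foot, and press the handle fully down to lock it. Leave the jar, the tester and the parts box where they are.

Things in the scene. Friction and masses are not known exactly. Their poses are not given: they have to be found in the camera images.
- ball (a point): Centre of the 36 mm steel ball of the ball mount, 41 mm above the bench (ball's top at 59). Under it a 14 mm neck and a round dark steel foot fixed to the bench, 150 mm across, 15 mm thick, on which the coupler comes to sit (foot's top 26 mm below the ball's centre). The mount is on the left or the right. The coupler may sit on it at any yaw.
- bracket: Stow bracket fixed to the bench: upright hoop of 10 mm steel bar. Origin on the bench, where the stowed coupler's socket axis is (within 7 mm). Hoop at x = +88 mm of this frame, posts at y = +/-34, cross-bar's centre 74 mm up. It keeps the handle from being raised until the coupler is drawn out along the bracket's -x (70 mm is enough).
- coupler_center (a point): Point on the socket axis of the loose metal coupler, 26 mm above its flat underside; meets the ball's centre when fully home. Upright at the start. x to the tail, z up. The coupler is a bell 52 mm wide (y) and 52 high, from x = -36 to +26 mm, with a 42 x 42 mm cavity open below, 46 deep; then a tail 36 wide, 20 high, to x = +75. 0.5 to 0.8 kg, centre of mass near the axis.
- coupler_grip (a point): Place to pinch the coupler's bell across its 52 mm width (along y): 12 mm from the socket axis towards the nose (-x), 30 mm above the underside. Here the hand stays clear of the raised handle. Same axes as the coupler.
- handle (a joint): Angle of the coupler's handle, rad: 0 = down (locked, level, over the tail), 0.75 = fully up (its stop). Light friction (0.04 N m) holds it wherever it is left; raising or pressing it takes 1 to 2 N. With it down a claw narrows the mouth and jams on the ball; above 0.4 the mouth is free. A firm pinch does not let it turn between the fingers: tilt the hand along with it.
- handle_hinge (a point): Hinge of the handle, in the coupler's mid-plane: 24 mm from the socket axis towards the tail and 50 mm above the coupler's underside. The axis runs along y. Its x axis points out along the handle and turns with it.
- handle_grip (a point): Middle of the handle's black grip, 60 mm out along the handle from the hinge and 6 mm above the hinge line (handle down); moves with the handle. The handle is a bar 16 mm wide (y), 12 thick here, ending 16 mm farther out. Down, its top is 62 mm above the coupler's underside, with 30 mm free between it and the tail. x points out along the handle.
- jar: Bystander: glass jar with a black lid, 62 mm across, 85 mm high; origin at the centre of its underside. Leave alone.
- tester: Bystander: orange and grey test instrument, 100 x 150 x 64 mm; origin at the centre of its underside. Leave alone.
- partsbox: Bystander: clear plastic parts box with white lid, 134 x 94 x 41 mm; origin at the centre of its underside. Leave alone.
There are look-alikes about, which are no part of the job. Of the things like the part that bears ball, leave any that is purple; of the rest the larger one is meant. What is shaped like the part that bears coupler_center but purple is not meant.

How it is judged:
On the way, in this order (a step that is already met when the one before it is completed fails the run):
1. the coupler stands on the bench, off the ball, with its handle raised (height (world z) of coupler_center below 0.031 m and angle between coupler_center's own z axis and vertical below 0.1 rad and horizontal distance between coupler_center and ball above 0.1 m and value of joint handle above 0.55 rad), for 0.2 s.
2. the coupler sits fully down on the ball mount with its handle still raised (distance between coupler_center and ball below 0.0065 m and angle between coupler_center's own z axis and vertical below 0.06 rad and z of coupler_center in the frame of ball between -0.003 and 0.003 m and value of joint handle above 0.4 rad), for 0.2 s.
At the end, for the whole second after the job is handed in: The coupler sits flat on the foot of the ball mount with its socket over the ball (its centre point within 6.5 mm of the ball's centre, within 3 mm in height, tilted less than 0.06 rad), its handle is fully down (below 0.07 rad), and it is released and at rest (distance between coupler_center and ball below 0.0065 m and angle between coupler_center's own z axis and vertical below 0.06 rad and z of coupler_center in the frame of ball between -0.003 and 0.003 m and value of joint handle below 0.07 rad and linear speed of coupler below 0.02 m/s and contact force between coupler and the fingers below 0.1 N); the robot touches nothing.
It fails at once if the coupler is dropped or slammed onto the ball (faster than 0.35 m/s while the ball is in its mouth) (horizontal distance between coupler_center and ball below 0.03 m and z of coupler_center in the frame of ball below 0.04 m and linear speed of coupler above 0.35 m/s).
It fails at once if the jar, the tester or the parts box is moved by more than 30 mm (distance of any of jar, tester, partsbox from where it was at the start of the episode above 0.03 m).
It also fails if it takes over 72 s, if anything falls off the work surface, if the arm or the gripper's body presses on something with over 40 N, if the wrist force passes 120 N, or if a joint passes its speed limit or range.

## Working session

There is one attempt and no reset: what is moved stays moved. The work goes in short steps, Python scripts to look and compute and a shell command to move; the robot and the scene stay as the last step left them, time stands still between calls to the robot, and variables do not carry over. Pictures are saved under pics/ and viewed, at most 10 in all, crops included, and the job is handed in when it is done.

```bash
ls; mkdir -p pics; cat > h.py <<'E'
import numpy as np,cv2
from bench import ctrl
from scipy.spatial.transform import Rotation as Ro
def ray(im,u,v):
    d=np.array([(u-im['cx'])/im['fx'],(v-im['cy'])/im['fy']]);s=d.copy()
    for _ in range(20): s=d/(1+im['k1']*(s@s))
    return np.array([s[0],s[1],1.])
def extr(im,st=None):
    if 'mount' in im:
        M=np.array(im['mount']);Rt=Ro.from_rotvec(st['tool_rot']).as_matrix()
        R=(Rt@M[:3,:3]);c=Rt@M[:3,3]+np.array(st['position']);return R,c
    R=np.array(im['R']);return R.T,-R.T@np.array(im['t'])
def at_z(im,u,v,z,st=None):
    R,c=extr(im,st);d=R@ray(im,u,v);return c+d*(z-c[2])/d[2]
def proj(im,X,st=None):
    R,c=extr(im,st);p=R.T@(np.array(X)-c);s=p[:2]/p[2];s=s*(1+im['k1']*(s@s))
    return np.array([s[0]*im['fx']+im['cx'],s[1]*im['fy']+im['cy']])
E
python3 - <<'E'
from h import *
print(ctrl.get_state())
for n in ['top','scene']:
    im=ctrl.get_image(n);cv2.imwrite(f'pics/{n}0.png',im['pixels'])
    print(n,extr(im)[1],im['fx'])
    for l,z in [('ball',.02),('bracket',.03),('coupler_center',.03),('handle',.056),('jar',.085),('tester',.064),('partsbox',.041)]:
        for r in ctrl.silhouettes(l,im):
            print(l,round(r['p'],2),r['at'],r['region'].sum(),at_z(im,*r['at'],z).round(3))
E
```

```text
pics
{'time': 0.0, 'joint_positions': array([-1.22491742,  0.32180181, -0.07009689,  1.45169687,  0.02262103,
        1.37078385, -0.05689104]), 'qd': array([ 7.61256390e-04,  6.31297026e-05,  5.11862523e-04,  7.37760929e-04,
       -5.37281203e-04,  1.92008807e-04,  2.66852439e-04]), 'joint_torque': array([ 7.17745752e-04, -4.91285920e+01, -4.03518844e-01, -3.12531281e+01,
       -6.38337526e-02,  4.36959090e-02,  1.94925674e-04]), 'position': array([0.21167945, 0.61434058, 0.40366406]), 'tool_rot': array([-5.18650573e-01, -3.09828104e+00,  2.97203445e-03]), 'ft_force': array([-0.03590855, -0.48188194, -0.96115085]), 'torque': array([ 0.00244691, -0.02640878, -0.04633153]), 'grip_force': 0.0, 'grip_width': 0.9999598337769547}
top [0.46792884 0.0098385  1.39972889] 544.9717972172366
ball 0.81 [380.3, 241.1] 2652 [ 0.585 -0.167  0.02 ]
ball 0.68 [387.1, 169.2] 1540 [ 0.772 -0.187  0.02 ]
ball 0.64 [394.8, 324.6] 2770 [ 0.373 -0.201  0.02 ]
bracket 0.94 [255.9, 235.5] 397 [0.6   0.149 0.03 ]
coupler_center 0.95 [297.6, 319.7] 845 [0.388 0.044 0.03 ]
coupler_center 0.88 [243.8, 267.4] 9
[... 334 characters left out ...]
0.176  0.02 ]
ball 0.82 [220.9, 222.2] 1927 [ 0.392 -0.197  0.02 ]
ball 0.72 [280.0, 333.4] 1842 [ 0.773 -0.189  0.02 ]
ball 0.43 [382.7, 230.4] 459 [0.614 0.179 0.02 ]
bracket 0.72 [362.8, 227.0] 393 [0.587 0.132 0.03 ]
bracket 0.44 [366.8, 206.2] 691 [0.525 0.182 0.03 ]
coupler_center 0.77 [303.1, 191.6] 975 [0.392 0.049 0.03 ]
coupler_center 0.67 [368.4, 200.7] 689 [0.508 0.197 0.03 ]
handle 0.61 [316.1, 186.1] 172 [0.414 0.08  0.056]
jar 0.63 [352.2, 299.2] 919 [ 0.802 -0.027  0.085]
jar 0.56 [458.9, 189.0] 2006 [0.625 0.409 0.085]
tester 0.95 [460.7, 188.8] 2005 [0.611 0.433 0.064]
tester 0.49 [384.9, 231.0] 409 [0.65  0.157 0.064]
partsbox 0.7 [110.9, 305.5] 2441 [ 0.547 -0.509  0.041]
```

View pics/top0.png

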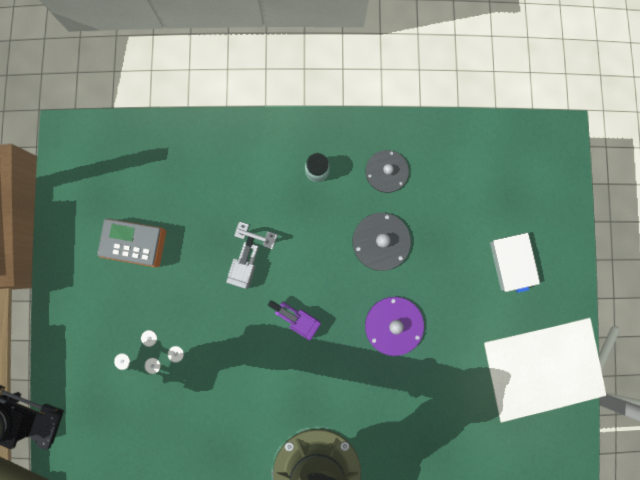

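View pics/scene0.png

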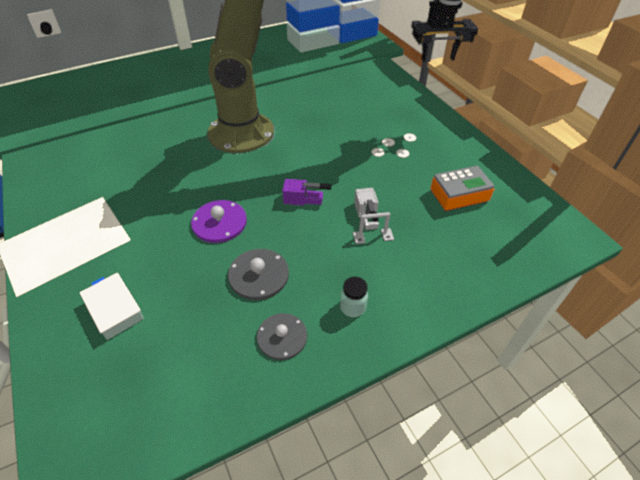

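The top view shows the silver coupler at about (242,268), tail under the hoop at (256,236). The large dark mount is at (382,241). The purple look-alikes are at (297,320) and (396,326), and a smaller dark mount is at (388,170). Next I plan a hover over the coupler.

```bash
cat >> h.py <<'E'
def toolyaw(st): # world yaw of tool y axis
    y=Ro.from_rotvec(st['tool_rot']).as_matrix()[:,1];return np.arctan2(y[1],y[0])
def plan(pos,yaw_y=None,st=None):
    """TCP goal pos; yaw_y = world yaw wanted for tool y (mod pi). prints fractions"""
    st=st or ctrl.get_state();Rt=Ro.from_rotvec(st['tool_rot']).as_matrix()
    d=Rt.T@(np.array(pos)-st['position'])/.2
    r=0
    if yaw_y is not None:
        r=-(yaw_y-toolyaw(st)); r=(r+np.pi/2)%np.pi-np.pi/2  # tool z is down
    print('trans',d.round(3),'yaw',round(r/np.pi,4),'alt',round((r-np.sign(r)*np.pi)/np.pi,4),'j7',round(st['joint_positions'][6],2),'tilt',Rt[:,2].round(3))
E
python3 - <<'E'
from h import *
st=ctrl.get_state();print(toolyaw(st))
im=ctrl.get_image('wrist');print(np.array(im['mount']).round(3),im['fx'])
t=ctrl.get_image('top')
for r in ctrl.silhouettes('coupler_center',t):
    m=r['region'].astype(np.uint8);P=np.array([at_z(t,u,v,.03)[:2] for v,u in np.argwhere(m)])
    c,s,a=cv2.minAreaRect((P*1000).astype(np.float32));print(r['at'],c,s,a)
f=[at_z(t,*p,.005) for p in [(240,230),(270,241)]];d=f[1]-f[0];print(f,np.arctan2(d[0],-d[1]))
plan([.46,.20,.404],np.pi/2-.33,st)
E
```

```text
1.2390155007695598
[[-0.001 -0.956 -0.294  0.079]
 [ 1.    -0.001  0.    -0.   ]
 [-0.    -0.294  0.956  0.019]
 [ 0.     0.     0.     1.   ]] 370.1450628047047
[246.3, 268.7] (534.516357421875, 177.26901245117188) (55.8607292175293, 126.3502197265625) 71.69915771484375
[297.6, 318.2] (394.459228515625, 58.44708251953125) (137.1551055908203, 56.3295783996582) 58.85013198852539
[array([0.6163261, 0.1926003, 0.005    ]), array([0.58764863, 0.11527555, 0.005     ])] -0.35514543995404524
trans [-1.849 -1.555  0.004] yaw -0.0006 alt 0.9994 j7 -0.06 tilt [ 0.  0. -1.]
```

```bash
python3 -m jog '{"translation":[[-0.3,-0.2,0],[-0.5,-0.4,0],[-0.7,-0.6,0],[-0.9,-0.8,0]],"yaw":[0,0,0,0],"jaw":[0,0,0,0]}' && python3 -m jog '{"translation":[[-0.25,-0.15,0],[-0.5,-0.4,0],[-0.7,-0.65,0],[-0.85,-0.75,0],[-0.95,-0.75,0],[-0.95,-0.75,0],[-0.95,-0.75,0]],"yaw":[0,0,0,0,0,0,0],"jaw":[0,0,0,0,0,0,0]}' 
python3 - <<'E'
from h import *
st=ctrl.get_state();im=ctrl.get_image('wrist');cv2.imwrite('pics/w1.png',im['pixels']);print(st['position'],st['time'])
for l in ['coupler_center','handle','bracket']:
    for r in ctrl.silhouettes(l,im): print(l,r['p'],r['at'],r['region'].sum())
E
```

```text
time: 1.45
position: [0.3308, 0.4025, 0.405]
tool_rot: [0.52, 3.098, 0.001]
ft_force: [0.6, 0.3, -0.0]
grip_width: 1.005
grip_force: 0.0
time: 2.33
position: [0.4598, 0.2026, 0.4045]
tool_rot: [-0.515, -3.098, -0.0]
ft_force: [-0.7, 1.1, -0.8]
grip_width: 1.001
grip_force: 0.0
[0.4598434  0.20261067 0.40454159] 2.325
coupler_center 0.75 [321.6, 273.3] 4945
coupler_center 0.73 [138.4, 202.3] 7116
handle 0.69 [175.1, 218.6] 1815
handle 0.66 [323.7, 318.0] 571
bracket 0.55 [319.2, 372.1] 1171
```

View pics/w1.png

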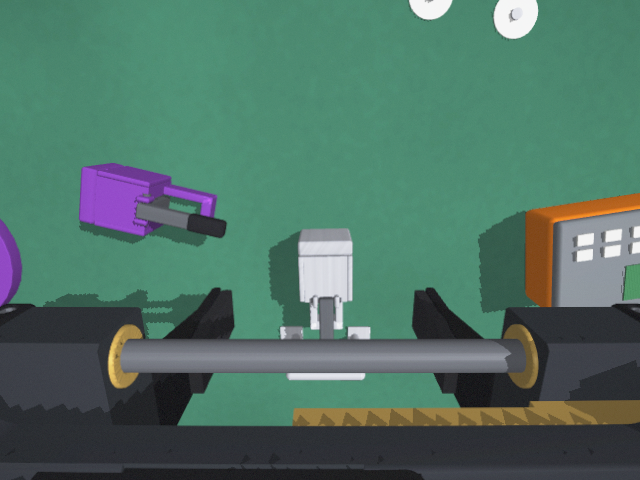

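The silver coupler's bell has its top face at about (300–352, 249–302), with nearly zero yaw in the image. The tail and handle run down to the hoop at row 375. The purple look-alike is to the left.

```bash
python3 - <<'E'
from h import *
st=ctrl.get_state();im=ctrl.get_image('wrist')
r=ctrl.silhouettes('coupler_center',im);r=min(r,key=lambda r:abs(r['at'][0]-320))
m=r['region'];
for v in [232,240,250,260,270,280,290,300]:
    u=np.where(m[v,200:450])[0]+200; print(v,u.min(),u.max(),end='; ')
b=Ro.from_rotvec(st['tool_rot']).as_matrix()
f=lambda u,v,z:(b.T@(at_z(im,u,v,z,st)-st['position'])).round(4)[:2]
print()
for u,v,z in [(301,249,.052),(351,249,.052),(301,302,.052),(352,302,.052),(326,230,0),(326,302,.052)]: print(u,v,f(u,v,z))
for v in np.where(m[:,326])[0][[0,-1]]: print(v)
for p in [(288,376),(365,376)]: print('hoop',f(*p,.074),f(*p,.079))
g=im['pixels'][220:320,280:370];cv2.imwrite('pics/w1c.png',cv2.resize(g,None,fx=6,fy=6,interpolation=cv2.INTER_CUBIC)[:600])
E
```

```text
232 300 350; 240 298 352; 250 298 352; 260 298 352; 270 299 352; 280 299 352; 290 300 352; 300 301 348; 
301 249 [-0.0254 -0.0206]
351 249 [-0.0254  0.0265]
301 302 [-0.0802 -0.0216]
352 302 [-0.0803  0.0287]
326 230 [-0.0203  0.0034]
326 302 [-0.0803  0.0031]
228
339
hoop [-0.1499 -0.0345] [-0.1463 -0.034 ]
hoop [-0.15    0.0415] [-0.1463  0.0409]
```

View pics/w1c.png

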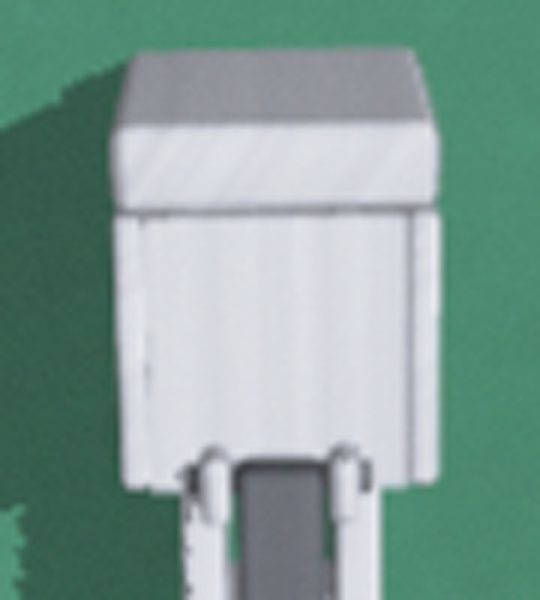

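The bell's top face has its front edge at row 240 and its rear edge at row 301, so the socket axis is at tool (-54, +3) mm with yaw aligned. I'll descend to the coupler grip point and close.

```bash
python3 -m jog '{"translation":[[-0.1,0.015,0.15],[-0.21,0.015,0.4],[-0.21,0.015,0.6],[-0.21,0.015,0.75],[-0.21,0.015,0.85],[-0.21,0.015,0.9]],"yaw":[0,0,0,0,0,0],"jaw":[0,0,0,0,0,0]}' && python3 -m jog '{"translation":[[0,0,0.05],[0,0,0.1],[0,0,0.15],[0,0,0.15],[0,0,0.15],[0,0,0.15],[0,0,0.15],[0,0,0.15]],"yaw":[0,0,0,0,0,0,0,0],"jaw":[0,0,0,0.4,0.6,0.6,0.6,0.6]}' 25
```

```text
time: 3.38
position: [0.5008, 0.1902, 0.2236]
tool_rot: [-0.518, -3.097, 0.002]
ft_force: [-0.2, -0.4, -0.4]
grip_width: 0.998
grip_force: 0.0
time: 4.38
position: [0.5015, 0.1903, 0.1951]
tool_rot: [0.519, 3.098, 0.001]
ft_force: [0.2, -0.2, 1.1]
grip_width: 0.594
grip_force: 24.9
```

```bash
python3 -m jog '{"translation":[[0.05,0,0],[0.15,0,0],[0.25,0,0],[0.35,0,0],[0.42,0,0],[0.45,0,0],[0.45,0,0],[0.45,0,0]],"yaw":[0,0,0,0,0,0,0,0],"jaw":[0.6,0.6,0.6,0.6,0.6,0.6,0.6,0.6]}' && python3 -m jog '{"translation":[[0,0,0],[0,0,0],[0,0,0],[0,0,-0.25],[0,0,-0.5],[-0.2,0,-0.65],[-0.3,0,-0.65],[-0.3,0,-0.65]],"yaw":[0,0,0,0,0,0,0,0],"jaw":[0,0,0,0,0,0,0,0]}'
python3 - <<'E'
from h import *
st=ctrl.get_state();im=ctrl.get_image('wrist');cv2.imwrite('pics/w2.png',im['pixels']);print(st['position'],st['time'])
b=Ro.from_rotvec(st['tool_rot']).as_matrix()
for l in ['coupler_center','handle']:
    for r in ctrl.silhouettes(l,im):
        m=r['region'];v=np.where(m.any(1))[0];u=np.where(m.any(0))[0]
        print(l,r['p'],r['at'],m.sum(),(u.min(),u.max(),v.min(),v.max()))
E
```

```text
time: 5.38
position: [0.4155, 0.2199, 0.195]
tool_rot: [-0.518, -3.096, -0.0]
ft_force: [-4.3, 0.4, 7.4]
grip_width: 0.6
grip_force: 24.9
time: 6.38
position: [0.4739, 0.199, 0.3249]
tool_rot: [0.523, 3.097, -0.0]
ft_force: [0.7, -0.5, -0.2]
grip_width: 1.0
grip_force: 0.0
[0.47386304 0.19896688 0.32485587] 6.375
coupler_center 0.81 [79.7, 202.9] 12666 (np.int64(2), np.int64(196), np.int64(152), np.int64(248))
coupler_center 0.63 [324.4, 185.1] 10676 (np.int64(284), np.int64(363), np.int64(117), np.int64(314))
coupler_center 0.51 [321.6, 260.1] 2371 (np.int64(314), np.int64(337), np.int64(203), np.int64(314))
handle 0.9 [328.1, 261.5] 2459 (np.int64(314), np.int64(337), np.int64(203), np.int64(315))
```

View pics/w2.png

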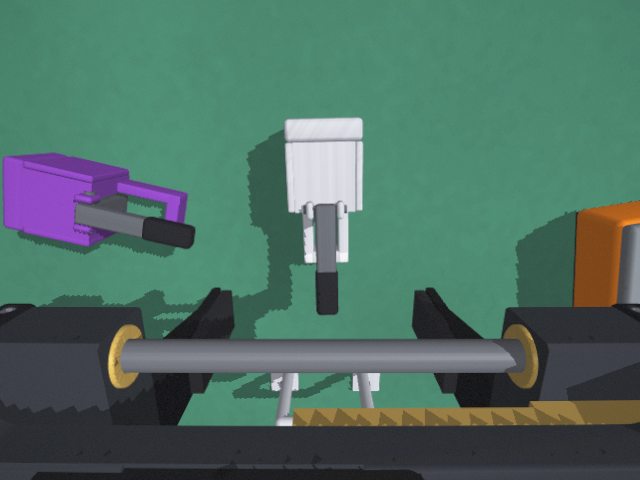

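The coupler is free of the hoop, with its handle running from row 205 to its tip at (327,314). Now to locate the tip for a light pinch.

```bash
python3 - <<'E'
from h import *
st=ctrl.get_state();im=ctrl.get_image('wrist')
b=Ro.from_rotvec(st['tool_rot']).as_matrix()
f=lambda u,v,z:(b.T@(at_z(im,u,v,z,st)-st['position'])).round(4)[:2]
print('tip',f(327,314,.056),f(327,314,.062),'rear',f(325,211,.052),'front',f(324,141,.052),'hinge',f(326,205,.056))
E
```

```text
tip [-0.0495  0.003 ] [-0.0464  0.0029] rear [0.0275 0.0015] front [0.0743 0.0008] hinge [0.0325 0.0021]
```

```bash
python3 -m jog '{"translation":[[-0.12,0.015,0.1],[-0.22,0.015,0.25],[-0.22,0.015,0.4],[-0.22,0.015,0.525],[-0.22,0.015,0.525],[-0.22,0.015,0.525],[-0.22,0.015,0.525],[-0.22,0.015,0.525]],"yaw":[0,0,0,0,0,0,0,0],"jaw":[0,0,0,0.3,0.6,0.75,0.9,0.9]}' 3 && python3 -m jog '{"translation":[[0,0,0],[0,0,0],[0,0,0],[0,0,-0.02],[0.005,0,-0.05],[0.015,0,-0.08],[0.025,0,-0.1],[0.025,0,-0.1]],"yaw":[0,0,0,0,0,0,0,0],"jaw":[0.9,0.9,0.9,0.9,0.9,0.9,0.9,0.9]}'
python3 - <<'E'
from h import *
im=ctrl.get_image('scene');p=proj(im,[.45,.2,.04]);u,v=p.astype(int);print(u,v)
cv2.imwrite('pics/s2.png',cv2.resize(im['pixels'][v-75:v+75,u-100:u+100],None,fx=4,fy=4,interpolation=cv2.INTER_CUBIC))
E
```

```text
time: 7.58
position: [0.5158, 0.1886, 0.2208]
tool_rot: [0.518, 3.097, 0.002]
ft_force: [-0.3, -0.2, 0.5]
grip_width: 0.519
grip_force: 0.0
time: 8.57
position: [0.5109, 0.19, 0.2404]
tool_rot: [0.518, 3.098, 0.001]
ft_force: [-0.3, 0.0, 0.6]
grip_width: 0.184
grip_force: 3.0
359 185
```

View pics/s2.png

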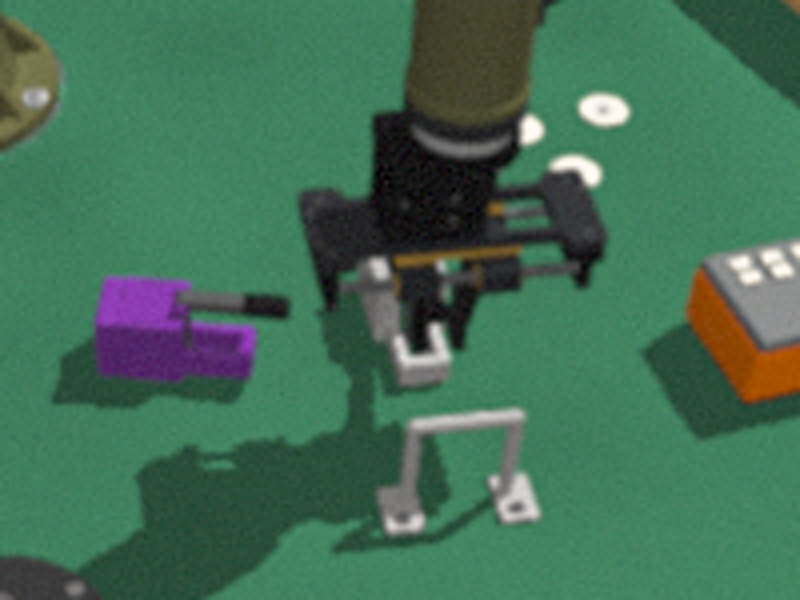

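```bash
python3 -m jog '{"translation":[[0,0,0],[0,0,0],[0,0,0],[0,0,0],[0.02,0,-0.03],[0.03,0,-0.05],[0.04,0,-0.07],[0.04,0,-0.07]],"yaw":[0,0,0,0,0,0,0,0],"jaw":[0.75,0.75,0.9,0.9,0.9,0.9,0.9,0.9]}' && python3 -m jog '{"translation":[[0,0,0],[0,0,0],[0,0,0],[0,0,0],[0.02,0,-0.02],[0.035,0,-0.05],[0.055,0,-0.07],[0.055,0,-0.07]],"yaw":[0,0,0,0,0,0,0,0],"jaw":[0.75,0.75,0.9,0.9,0.9,0.9,0.9,0.9]}' && python3 -m jog '{"translation":[[0,0,0],[0,0,0],[0,0,0],[0,0,-0.2],[0,0,-0.45],[0.1,0,-0.45],[0.1,0,-0.45]],"yaw":[0,0,0,0,0,0,0],"jaw":[0.5,0.2,0,0,0,0,0]}' 
python3 - <<'E'
from h import *
st=ctrl.get_state();im=ctrl.get_image('wrist');print(st['position'],st['time'])
cv2.imwrite('pics/w3.png',im['pixels'])
E
```

```text
time: 9.62
position: [0.5029, 0.1927, 0.2541]
tool_rot: [-0.518, -3.098, -0.0]
ft_force: [-0.1, -1.1, -0.1]
grip_width: 0.183
grip_force: 3.0
time: 10.62
position: [0.4922, 0.1965, 0.2678]
tool_rot: [-0.517, -3.098, -0.0]
ft_force: [-0.1, 0.0, -3.4]
grip_width: 0.188
grip_force: 3.0
time: 11.5
position: [0.4727, 0.2034, 0.3575]
tool_rot: [-0.515, -3.098, -0.001]
ft_force: [-0.1, 0.1, -0.6]
grip_width: 0.894
grip_force: 0.0
[0.47269462 0.20341939 0.35746009] 11.5
```

View pics/w3.png

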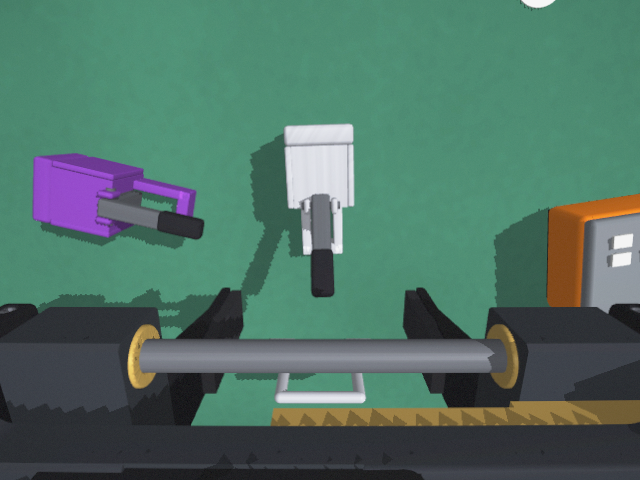

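The handle tip is now at (322,296) and casts a separate shadow, so it looks raised. I'll check the angle by projection.

```bash
python3 - <<'E'
from h import *
st=ctrl.get_state();im=ctrl.get_image('wrist')
b=Ro.from_rotvec(st['tool_rot']).as_matrix();p0=np.array(st['position'])
f=lambda u,v,z:(b.T@(at_z(im,u,v,z,st)-p0))[:2]
r=f(319.5,206,.052);fr=f(319,126,.052);print('rear',r.round(4),'front',fr.round(4))
ax=r[0]+.026; W=lambda x,z:p0+b@np.array([ax-x,r[1],p0[2]-z])
print('front pred',proj(im,W(-.036,.052),st),'tailend',proj(im,W(.075,.02),st))
for t in [0,.3,.5,.6,.7,.75]:
    q=lambda a,h:proj(im,W(.024+a*np.cos(t)-h*np.sin(t),.05+a*np.sin(t)+h*np.cos(t)),st)[1].round(0)
    print(t,'tip lo/hi',q(.076,0),q(.076,.012),'grip start',q(.044,.012))
for l in ['handle','coupler_center']:
  for rr in ctrl.silhouettes(l,im):
    if abs(rr['at'][0]-320)<30:
        v=np.where(rr['region'].any(1))[0];print(l,v.min(),v.max(),rr['p'])
w=im['pixels'];
for v in (280,290):print([int(x) for x in np.where(w[v,300:345].sum(1)<120)[0][[0,-1]]+300])
E
```

```text
rear [ 0.0248 -0.0026] front [ 0.0843 -0.0028]
front pred [319.23304591 122.41950712] tailend [319.96338279 253.00412294]
0 tip lo/hi 292.0 298.0 grip start 261.0
0.3 tip lo/hi 300.0 302.0 grip start 260.0
0.5 tip lo/hi 301.0 300.0 grip start 256.0
0.6 tip lo/hi 300.0 297.0 grip start 253.0
0.7 tip lo/hi 297.0 293.0 grip start 249.0
0.75 tip lo/hi 296.0 290.0 grip start 247.0
handle 193 296 0.71
coupler_center 123 296 0.67
[313, 313]
[313, 324]
```

```bash
python3 -m jog '{"translation":[[0.2,-0.013,0],[0.315,-0.013,0.1],[0.315,-0.013,0.3],[0.315,-0.013,0.5],[0.315,-0.013,0.65],[0.315,-0.013,0.75],[0.315,-0.013,0.82],[0.315,-0.013,0.82]],"yaw":[0,0,0,0,0,0,0,0],"jaw":[0,0,0,0,0,0,0,0]}' 30 && python3 -m jog '{"translation":[[0,0,0],[0,0,0],[0,0,0],[0,0,0],[0,0,-0.1],[0,0,-0.3],[0,0,-0.55],[0,0,-0.55]],"yaw":[0,0,0,0,0,0,0,0],"jaw":[0.5,0.6,0.6,0.6,0.6,0.6,0.6,0.6]}' 
python3 - <<'E'
from h import *
st=ctrl.get_state();t=ctrl.get_image('top')
for z in (.015,):
  for r in ctrl.silhouettes('ball',t):
    m=r['region'].astype(np.uint8);c=max(cv2.findContours(m,0,1)[0],key=cv2.contourArea);e=cv2.fitEllipse(cv2.convexHull(c))
    print(r['p'],e,at_z(t,*e[0],.012))
g=t['pixels'][225:260,365:400].astype(int);cv2.imwrite('pics/ball.png',cv2.resize(t['pixels'][205:275,345:420],None,fx=7,fy=7,interpolation=cv2.INTER_CUBIC))
plan([.585,-.167,.30],None,st)
print(toolyaw(st),st['joint_positions'])
s=ctrl.get_image('scene')
for r in ctrl.silhouettes('ball',s):
    m=r['region'].astype(np.uint8);c=max(cv2.findContours(m,0,1)[0],key=cv2.contourArea);e=cv2.fitEllipse(cv2.convexHull(c))
    print(r['p'],e,at_z(s,*e[0],.012))
E
```

```text
time: 12.7
position: [0.4132, 0.2203, 0.1927]
tool_rot: [-0.519, -3.097, 0.003]
ft_force: [0.7, -0.5, -0.5]
grip_width: 1.001
grip_force: 0.0
time: 13.7
position: [0.4145, 0.2213, 0.3065]
tool_rot: [0.518, 3.094, 0.008]
ft_force: [0.3, -0.2, -8.2]
grip_width: 0.599
grip_force: 29.8
0.9 ((386.8486022949219, 170.4128875732422), (42.63994216918945, 43.4713134765625), 37.060752868652344) [ 0.7701235  -0.18759331  0.012     ]
0.84 ((381.0362243652344, 241.20285034179688), (57.28309631347656, 57.9786262512207), 84.22042083740234) [ 0.58554332 -0.16953321  0.012     ]
0.78 ((394.2726135253906, 326.001708984375), (59.47734832763672, 60.13785934448242), 114.26463317871094) [ 0.36911211 -0.20072955  0.012     ]
trans [-1.438 -1.558  0.029] yaw 0.0 alt 0.0 j7 0.7 tilt [ 0.005  0.004 -1.   ]
1.239010895734692 [-0.82862321  0.00468791  0.28409071  2.01878876 -0.00237931  1.11169489
  0.69550834]
0.89 ((258.15582275390625, 273.29144287109375), (49.691001892089844, 61.15848159790039), 82.34992218017578) [ 0.5912038  -0.16934895  0.012     ]
0.78 ((281.8635559082031, 336.1781311035156), (46.44975662231445, 51.873477935791016), 62.42045593261719) [ 0.77650092 -0.18700611  0.012     ]
0.61 ((218.45025634765625, 220.88037109375), (42.52867889404297, 56.15072250366211), 78.24146270751953) [ 0.37641186 -0.20051218  0.012     ]
```

View pics/ball.png

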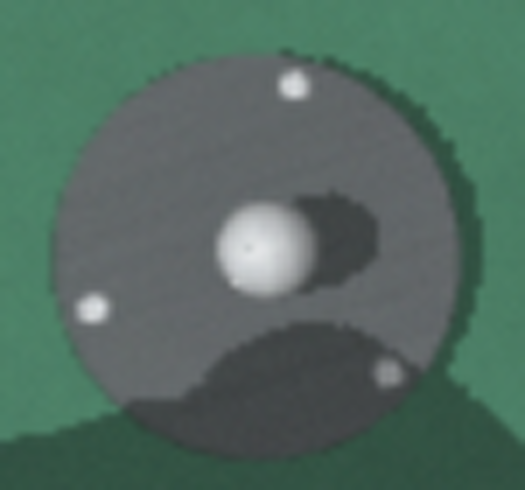

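The ball centre is at about (382.4,240.2) in the top view, concentric with the foot. I'll carry the coupler high to a viewing spot where the wrist camera can see the ball beside it.

```bash
python3 -m jog '{"translation":[[-0.1,-0.05,-0.15],[-0.25,-0.15,-0.2],[-0.4,-0.25,-0.2],[-0.55,-0.35,-0.2],[-0.7,-0.45,-0.2],[-0.85,-0.5,-0.2],[-0.95,-0.55,-0.2]],"yaw":[0,0,0,0,0,0,0],"jaw":[0.6,0.6,0.6,0.6,0.6,0.6,0.6]}' 30 && python3 -m jog '{"translation":[[-0.15,-0.1,0],[-0.3,-0.2,0],[-0.45,-0.3,0],[-0.6,-0.4,0],[-0.75,-0.48,0],[-0.85,-0.51,0],[-0.89,-0.51,0],[-0.89,-0.51,0]],"yaw":[0,0,0,0,0,0,0,0],"jaw":[0.6,0.6,0.6,0.6,0.6,0.6,0.6,0.6]}' 
python3 - <<'E'
from h import *
t=ctrl.get_image('top');print('top ball',at_z(t,382.4,240.2,.041))
st=ctrl.get_state();im=ctrl.get_image('wrist');cv2.imwrite('pics/w4.png',im['pixels']);print(st['position'],toolyaw(st))
for r in ctrl.silhouettes('ball',im):
    m=r['region'].astype(np.uint8);c=max(cv2.findContours(m,0,1)[0],key=cv2.contourArea);e=cv2.fitEllipse(cv2.convexHull(c))
    print(r['p'],r['at'],e,at_z(im,*e[0],.015,st))
E
```

```text
time: 14.78
position: [0.5575, 0.0538, 0.341]
tool_rot: [-0.52, -3.095, 0.004]
ft_force: [-0.7, -0.1, -7.2]
grip_width: 0.599
grip_force: 29.8
time: 15.78
position: [0.6922, -0.0987, 0.3415]
tool_rot: [-0.517, -3.095, 0.0]
ft_force: [0.3, 0.7, -7.0]
grip_width: 0.596
grip_force: 29.8
top ball [ 0.58560194 -0.16926289  0.041     ]
[ 0.69200328 -0.09837565  0.34217439] 1.2401046392436252
0.77 [225.4, 303.0] ((228.46701049804688, 305.2138366699219), (25.050485610961914, 78.2457046508789), 41.7055549621582) [ 0.73029376 -0.2029142   0.015     ]
0.7 [197.4, 132.9] ((197.79336547851562, 132.86660766601562), (181.83998107910156, 199.24588012695312), 145.74522399902344) [ 0.58328751 -0.16652487  0.015     ]
```

View pics/w4.png

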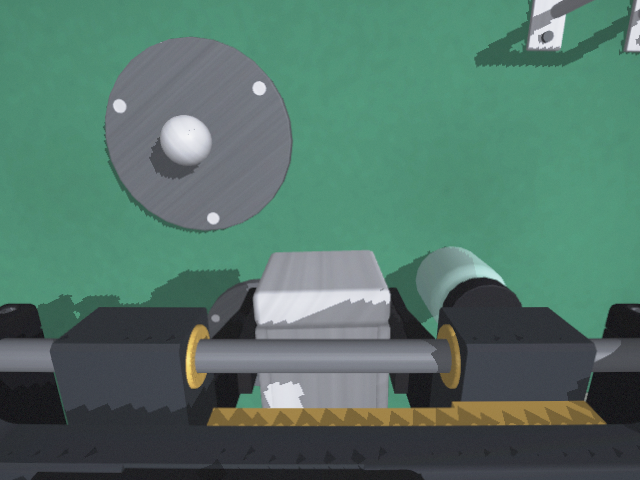

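The wrist view shows the ball at about (186,140) and the held coupler's nose, with its bottom edge near row 251 between columns 272 and 374. I'll refine both.

```bash
python3 - <<'E'
from h import *
st=ctrl.get_state();im=ctrl.get_image('wrist');px=im['pixels']
g=cv2.cvtColor(px,cv2.COLOR_BGR2GRAY);roi=g[105:175,150:225]
c=cv2.HoughCircles(cv2.medianBlur(g[100:180,140:230],3),cv2.HOUGH_GRADIENT,1,50,param1=80,param2=12,minRadius=20,maxRadius=32)
print(c)
u,v=(c[0,0,:2]+[140,100]);B=at_z(im,u,v,.041,st);print('ball',B)
M=np.array(im['mount'])
def tp(X): # tool pt -> pixel
    p=M[:3,:3].T@(np.array(X)-M[:3,3]);s=p[:2]/p[2];s=s*(1+im['k1']*(s@s));return np.round([s[0]*im['fx']+im['cx'],s[1]*im['fy']+im['cy']],1)
for z in (.192,.194,.196):print(z,[tp([.024,y,z]) for y in(-.026,.026)],'top',[tp([.024,y,z-.052]) for y in(-.026,.026)])
h=cv2.cvtColor(px,cv2.COLOR_BGR2HSV)[...,1]
print('sat col',[int(x) for x in h[244:262,322]]);print('sat row256',[int(x) for x in h[256,262:282]],[int(x) for x in h[256,364:384]])
plan([*B[:2],.30],None,st)
E
```

```text
[[[45.5 38.5 25.4]]]
ball [ 0.58709439 -0.16908859  0.041     ]
0.192 [array([269.9, 251. ]), array([376.1, 250.9])] top [array([250. , 295.5]), array([396.2, 295.4])]
0.194 [array([270.5, 249.8]), array([375.5, 249.7])] top [array([251. , 293.2]), array([395.2, 293.1])]
0.196 [array([271. , 248.6]), array([375. , 248.5])] top [array([252.1, 291. ]), array([394.1, 290.9])]
sat col [111, 113, 116, 117, 114, 115, 100, 34, 15, 18, 16, 16, 16, 15, 17, 16, 18, 14]
sat row256 [114, 118, 113, 115, 116, 115, 114, 106, 42, 16, 13, 17, 18, 15, 16, 16, 18, 16, 16, 18] [19, 17, 16, 19, 17, 16, 14, 17, 16, 16, 27, 82, 112, 113, 111, 115, 112, 114, 114, 112]
trans [ 0.381 -0.505  0.216] yaw 0.0 alt 0.0 j7 1.52 tilt [-0.001  0.001 -1.   ]
```

```bash
python3 - <<'E'
import cv2
i=cv2.imread('pics/w4.png');cv2.imwrite('pics/w4c.png',cv2.resize(i[235:345,245:405],None,fx=5,fy=5,interpolation=cv2.INTER_CUBIC))
E
```

```text
(no output)
```

View pics/w4c.png

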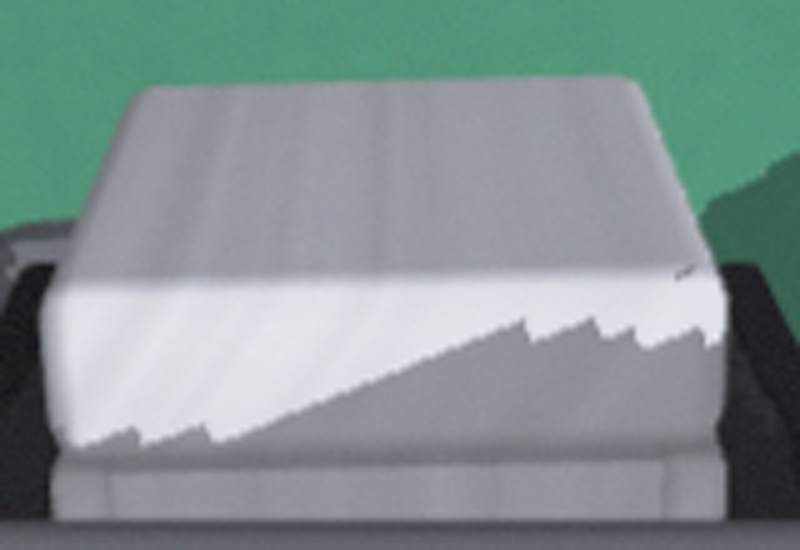

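The nose edges match the nominal grasp: bottom edge at row 251 and columns 273–372, top edge at row 292. The axis is at tool x ≈ -12 mm, y ≈ 0. Moving above the ball.

```bash
python3 -m jog '{"translation":[[0.1,-0.1,0],[0.2,-0.2,0],[0.3,-0.32,0],[0.4,-0.45,0],[0.444,-0.505,0],[0.444,-0.505,0.15],[0.444,-0.505,0.3],[0.444,-0.505,0.35]],"yaw":[0,0,0,0,0,0,0,0],"jaw":[0.6,0.6,0.6,0.6,0.6,0.6,0.6,0.6]}' 30 && python3 -m jog '{"translation":[[0,0,0],[0,0,0]],"yaw":[0,0],"jaw":[0.6,0.6]}'
python3 - <<'E'
from h import *
st=ctrl.get_state();print(st['position'])
plan([*(np.array([.5867,-.1691])+.0122*np.array([-np.cos(.33),np.sin(.33)])),.208],None,st)
for n in ('top','scene'):
    im=ctrl.get_image(n)
    for r in ctrl.silhouettes('coupler_center',im):
        if r['p']>.4: print(n,r['p'],r['at'],at_z(im,*r['at'],.1))
E
```

```text
time: 16.98
position: [0.5751, -0.1648, 0.2721]
tool_rot: [-0.516, -3.096, -0.001]
ft_force: [-1.0, -0.1, -7.7]
grip_width: 0.595
grip_force: 29.8
time: 17.23
position: [0.5763, -0.1662, 0.2752]
tool_rot: [0.518, 3.096, 0.0]
ft_force: [0.3, 0.2, -7.2]
grip_width: 0.6
grip_force: 29.8
[ 0.57633307 -0.16617274  0.2752479 ]
trans [0.008 0.003 0.336] yaw 0.0 alt 0.0 j7 1.65 tilt [ 0.003 -0.    -1.   ]
top 0.85 [297.9, 321.4] [0.38806144 0.04178298 0.1       ]
top 0.6 [385.1, 212.2] [ 0.64832574 -0.16904961  0.1       ]
scene 0.79 [302.2, 192.5] [0.46280891 0.01485109 0.1       ]
scene 0.77 [253.8, 253.3] [ 0.59771169 -0.17342968  0.1       ]
```

```bash
python3 -m jog '{"translation":[[0.005,0.002,0.03],[0.005,0.002,0.06],[0.005,0.002,0.09],[0.005,0.002,0.12],[0.005,0.002,0.15],[0.005,0.002,0.18],[0.005,0.002,0.2],[0.005,0.002,0.2]],"yaw":[0,0,0,0,0,0,0,0],"jaw":[0.6,0.6,0.6,0.6,0.6,0.6,0.6,0.6]}'
```

```text
time: 18.42
position: [0.5746, -0.1654, 0.2334]
tool_rot: [-0.519, -3.098, -0.0]
ft_force: [-0.1, 0.1, -7.0]
grip_width: 0.597
grip_force: 29.8
```

```bash
python3 -m jog '{"translation":[[0,0,0.03],[0,0,0.06],[0,0,0.09],[0,0,0.115],[0,0,0.125],[0,0,0.13],[0,0,0.13],[0,0,0.13]],"yaw":[0,0,0,0,0,0,0,0],"jaw":[0.6,0.6,0.6,0.6,0.6,0.6,0.6,0.6]}'
```

```text
time: 19.42
position: [0.5748, -0.1657, 0.2117]
tool_rot: [-0.518, -3.098, -0.004]
ft_force: [-12.5, 4.5, 20.2]
grip_width: 0.596
grip_force: 29.9
```

```bash
python3 -m jog '{"translation":[[0,0,-0.02],[0.01,0,-0.02],[0.012,0,-0.02],[0.012,0,-0.01],[0.012,0,-0.01],[0.012,0,-0.01]],"yaw":[0,0,0,0,0,0],"jaw":[0.6,0.6,0.6,0.6,0.6,0.6]}'
```

```text
time: 20.18
position: [0.5729, -0.1649, 0.2117]
tool_rot: [0.519, 3.097, 0.001]
ft_force: [-4.1, 1.8, 10.4]
grip_width: 0.594
grip_force: 29.8
```

```bash
python3 -m jog '{"translation":[[0,0,0],[0,0,0],[0,0,0.005],[0,0,0.005]],"yaw":[0,0,0,0],"jaw":[0.6,0.6,0.6,0.6]}' 4 
python3 - <<'E'
from h import *
st=ctrl.get_state();im=ctrl.get_image('wrist');M=np.array(im['mount'])
print(np.mean([ (ctrl.get_image('wrist'),ctrl.get_state()['position'])[1] for _ in range(6)],0),ctrl.get_state()['ft_force'])
g=cv2.cvtColor(im['pixels'],cv2.COLOR_BGR2HSV)
for u in (285,305,322,340,360): print(u,[int(x) for x in g[240:262,u,2]],)
for v in (256,262,270): print(v,[int(x) for x in g[v,258:282,2]],[int(x) for x in g[v,364:388,2]])
E
```

```text
time: 20.68
position: [0.5733, -0.165, 0.2102]
tool_rot: [0.518, 3.096, 0.0]
ft_force: [-0.7, 0.2, 5.5]
grip_width: 0.603
grip_force: 4.0
[ 0.57328854 -0.16492451  0.21017948] [-1.25709876  0.44755569  5.47971611]
285 [123, 122, 120, 119, 119, 121, 120, 120, 121, 123, 121, 134, 145, 148, 151, 150, 147, 147, 149, 149, 148, 150]
305 [127, 127, 126, 125, 125, 126, 124, 121, 124, 126, 128, 144, 154, 154, 156, 154, 156, 157, 156, 157, 157, 156]
322 [129, 127, 126, 124, 124, 122, 124, 125, 123, 124, 132, 148, 153, 155, 155, 154, 154, 156, 155, 155, 156, 157]
340 [123, 124, 123, 127, 126, 124, 123, 121, 122, 121, 145, 158, 158, 157, 159, 160, 159, 160, 160, 162, 160, 161]
360 [124, 123, 124, 126, 125, 122, 123, 123, 125, 135, 152, 157, 155, 156, 154, 155, 156, 157, 157, 156, 156, 155]
256 [128, 126, 123, 122, 125, 123, 123, 123, 109, 98, 85, 99, 120, 134, 143, 149, 152, 156, 153, 156, 154, 156, 157, 154] [157, 159, 161, 161, 160, 158, 160, 159, 167, 172, 177, 154, 131, 123, 124, 120, 123, 123, 123, 124, 126, 124, 126, 125]
262 [81, 81, 77, 81, 78, 79, 78, 80, 87, 113, 131, 139, 152, 154, 154, 154, 158, 155, 156, 159, 158, 155, 154, 155] [155, 156, 156, 157, 158, 158, 159, 160, 159, 160, 163, 171, 176, 173, 140, 126, 125, 120, 120, 120, 121, 122, 121, 122]
270 [81, 79, 79, 80, 80, 102, 122, 132, 145, 154, 154, 156, 158, 157, 159, 159, 161, 158, 156, 156, 154, 155, 152, 150] [157, 158, 158, 157, 157, 157, 159, 158, 160, 156, 161, 160, 162, 165, 169, 174, 178, 152, 127, 121, 122, 122, 122, 120]
```

```bash
python3 -m jog '{"translation":[[0,0,0],[0,0,0],[0,0,0],[0,0,-0.2],[0,0,-0.45],[0.1,0,-0.75],[0.2,0,-0.75],[0.2,0,-0.75]],"yaw":[0,0,0,0,0,0,0,0],"jaw":[0.3,0,0,0,0,0,0,0]}' 
python3 - <<'E'
from h import *
st=ctrl.get_state();im=ctrl.get_image('wrist');cv2.imwrite('pics/w5.png',im['pixels']);p0=np.array(st['position']);print(p0)
b=Ro.from_rotvec(st['tool_rot']).as_matrix()
# predicted pixels of seated coupler at ball, yaw -0.33
B=np.array([.5867,-.1691,0]);y=toolyaw(st)-np.pi/2
C=lambda X:proj(im,B+Ro.from_rotvec([0,0,y]).apply(X)+[0,0,.015],st).round(1)
for n,X in dict(nosebl=(-.036,-.026,0),nosebr=(-.036,.026,0),nosetl=(-.036,-.026,.052),nosetr=(-.036,.026,.052),rearl=(.026,-.026,.052),rearr=(.026,.026,.052),tail=(.075,0,.02)).items(): print(n,C(X))
for t in (0,.4,.6,.75):
    print(t,'tip',C((.024+.076*np.cos(t),0,.05+.076*np.sin(t))),'gripstart',C((.024+.044*np.cos(t)-.012*np.sin(t),0,.05+.044*np.sin(t)+.012*np.cos(t))))
for l in ('coupler_center','handle','ball'):
  for r in ctrl.silhouettes(l,im):
    m=r['region'];v=np.where(m.any(1))[0];u=np.where(m.any(0))[0];print(l,r['p'],r['at'],u.min(),u.max(),v.min(),v.max())
    if l=='ball':
        c=max(cv2.findContours(m.astype(np.uint8),0,1)[0],key=cv2.contourArea);e=cv2.fitEllipse(cv2.convexHull(c));print(e,at_z(im,*e[0],.015,st))
    if l=='coupler_center' and abs(r['at'][0]-320)<60:
        for v in range(v.min(),v.max(),10):
            q=np.where(m[v])[0];print(v,q.min(),q.max(),end=';')
E
```

```text
time: 22.02
position: [0.5339, -0.1514, 0.3594]
tool_rot: [0.518, 3.097, 0.002]
ft_force: [-0.1, 0.4, -0.5]
grip_width: 1.0
grip_force: 0.0
[ 0.53393715 -0.15142429  0.35938292]
nosebl [294.4 245.4]
nosebr [351.  245.4]
nosetl [289.6 264.8]
nosetr [356.  264.7]
rearl [291.7 334.8]
rearr [354.1 334.7]
tail [322.8 362.6]
0 tip [322.9 406.3] gripstart [322.9 385. ]
0.4 tip [323.  425.6] gripstart [323.  389.6]
0.6 tip [323. 431.] gripstart [323.  388.3]
0.75 tip [323.1 432.4] gripstart [323.  385.7]
coupler_center 0.65 [535.2, 5.2] 457 576 0 17
coupler_center 0.61 [321.6, 296.7] 289 355 244 407
244 332 347;254 292 351;264 289 354;274 289 355;284 290 355;294 290 354;304 291 354;314 292 354;324 292 354;334 303 341;Traceback (most recent call last):
  File "<stdin>", line 17, in <module>
    return umr_minimum(a, axis, None, out, keepdims, initial, where)
ValueError: zero-size array to reduction operation minimum which has no identity
```

The seated coupler matches the predicted outline within 1–2 px. Now I'll check that the handle is up and work out the press position.

```bash
python3 - <<'E'
from h import *
st=ctrl.get_state();B=np.array([.5867,-.1691,0]);y=toolyaw(st)-np.pi/2
W=lambda X:B+Ro.from_rotvec([0,0,y]).apply(X)+[0,0,.015]
plan([*W((.069,0,0))[:2],.36],None,st)
plan([*W((.080,0,0))[:2],.257],None,st)
for n in ('top','scene'):
    im=ctrl.get_image(n)
    for t in (0,.4,.75): print(n,t,'tip',proj(im,W((.024+.076*np.cos(t),0,.056+.076*np.sin(t)))).round(1))
    for r in ctrl.silhouettes('handle',im): 
        v,u=np.where(r['region']);print(r['p'],r['at'],u.min(),u.max(),v.min(),v.max())
E
```

```text
trans [-0.62   0.001 -0.009] yaw 0.0 alt 0.0 j7 1.56 tilt [-0.  0. -1.]
trans [-0.675  0.001  0.506] yaw 0.0 alt 0.0 j7 1.56 tilt [-0.  0. -1.]
top 0 tip [396.4 200.6]
top 0.4 tip [397.5 201. ]
top 0.75 tip [397.2 205.2]
0.54 [280.2, 312.0] 267 295 300 320
0.44 [389.9, 216.9] 385 398 207 226
scene 0 tip [257.1 291.8]
scene 0.4 tip [255.6 281.9]
scene 0.75 tip [254.2 270.7]
0.72 [322.0, 185.9] 306 330 183 189
```

The handle is up (tip at row 207 in the top view, 205 predicted). Now close the fingers and press it down.

```bash
python3 -m jog '{"translation":[[-0.2,0,0],[-0.4,0,0],[-0.55,0,0],[-0.62,0,0],[-0.62,0,0],[-0.62,0,0],[-0.62,0,0.1],[-0.62,0,0.18]],"yaw":[0,0,0,0,0,0,0,0],"jaw":[0.5,1,1,1,1,1,1,1]}' 10 && python3 -m jog '{"translation":[[0,0,0.05],[0,0,0.1],[-0.01,0,0.15],[-0.02,0,0.2],[-0.035,0,0.25],[-0.05,0,0.3],[-0.055,0,0.33],[-0.055,0,0.335]],"yaw":[0,0,0,0,0,0,0,0],"jaw":[1,1,1,1,1,1,1,1]}' && python3 -m jog '{"translation":[[0,0,0.01],[0,0,0.015],[0,0,0.015]],"yaw":[0,0,0],"jaw":[1,1,1]}'
```

```text
time: 23.32
position: [0.6512, -0.1916, 0.321]
tool_rot: [-0.518, -3.097, -0.001]
ft_force: [0.7, -0.1, -0.9]
grip_width: 0.175
grip_force: 0.0
time: 24.32
position: [0.6624, -0.1959, 0.2588]
tool_rot: [0.519, 3.098, 0.002]
ft_force: [-7.8, 2.9, 19.4]
grip_width: 0.006
grip_force: 9.4
time: 24.7
position: [0.6627, -0.1962, 0.2584]
tool_rot: [0.518, 3.096, 0.003]
ft_force: [-9.2, 2.8, 24.8]
grip_width: 0.007
grip_force: 12.7
```

```bash
python3 -m jog '{"translation":[[0,0,-0.03],[0,0,-0.2],[0.1,0,-0.45],[0.35,0,-0.6],[0.6,0,-0.6],[0.75,0,-0.6],[0.75,0,-0.6],[0.75,0,-0.6]],"yaw":[0,0,0,0,0,0,0,0],"jaw":[1,1,0.5,0,0,0,0,0]}'
python3 - <<'E'
from h import *
st=ctrl.get_state();im=ctrl.get_image('wrist');print(st['position'])
B=np.array([.5867,-.1691,0]);y=toolyaw(st)-np.pi/2
W=lambda X:B+Ro.from_rotvec([0,0,y]).apply(X)+[0,0,.015]
C=lambda X:proj(im,W(X),st).round(1)
for n,X in dict(nosebl=(-.036,-.026,0),nosebr=(-.036,.026,0),nosetl=(-.036,-.026,.052),nosetr=(-.036,.026,.052),rearl=(.026,-.026,.052),rearr=(.026,.026,.052)).items(): print(n,C(X))
for r in ctrl.silhouettes('coupler_center',im):
    if abs(r['at'][0]-320)<60:
        m=r['region'];v=np.where(m.any(1))[0];print(r['p'],v.min(),v.max())
        for k in range(v.min(),v.max(),10):
            q=np.where(m[k])[0]
            if len(q):print(k,q.min(),q.max(),end=';')
for n in ('top','scene'):
    im=ctrl.get_image(n)
    for t in (0,.1,.4,.75): print(n,t,'tip',proj(im,W((.024+.076*np.cos(t),0,.056+.076*np.sin(t)))).round(1),'mid',proj(im,W((.024+.04*np.cos(t),0,.056+.04*np.sin(t)))).round(1))
    for r in ctrl.silhouettes('handle',im)+ctrl.silhouettes('coupler_center',im): 
        v,u=np.where(r['region']);print(round(r['p'],2),r['at'],u.min(),u.max(),v.min(),v.max())
E
```

```text
time: 25.7
position: [0.5209, -0.1467, 0.3729]
tool_rot: [0.518, 3.098, 0.0]
ft_force: [0.1, -0.3, -0.0]
grip_width: 0.605
grip_force: 0.0
[ 0.52091462 -0.14672618  0.37286993]
nosebl [296.1 255.1]
nosebr [350. 255.]
nosetl [291.8 274.9]
nosetr [354.5 274.8]
rearl [293.6 340.6]
rearr [352.7 340.6]
0.64 254 407
254 323 345;264 294 350;274 292 352;284 292 352;294 292 351;304 292 352;314 293 351;324 294 351;334 294 352;374 318 332;384 316 333;394 316 333;404 317 333;top 0 tip [396.4 200.6] mid [391.9 214.3]
top 0.1 tip [396.8 200.3] mid [392.2 214.1]
top 0.4 tip [397.5 201. ] mid [392.5 214.6]
top 0.75 tip [397.2 205.2] mid [392.2 216.9]
0.72 [281.9, 311.3] 269 296 301 321
0.57 [392.4, 213.9] 386 398 202 230
0.77 [386.0, 223.1] 373 398 202 250
0.69 [299.3, 320.0] 269 319 301 339
scene 0 tip [257.1 291.8] mid [256.3 278.8]
scene 0.1 tip [256.7 289.8] mid [256.2 277.7]
scene 0.4 tip [255.6 281.9] mid [255.6 273.7]
scene 0.75 tip [254.2 270.7] mid [254.9 267.9]
0.77 [255.7, 280.4] 254 261 263 291
0.44 [321.1, 188.2] 304 331 183 189
0.9 [305.8, 191.8] 282 332 178 205
0.78 [255.3, 266.9] 245 268 246 295
0.16 [267.5, 278.8] 228 288 250 299
```

The handle is down (scene tip at row 291, 291.8 predicted for angle 0) and the coupler is still at the seated pose. The arm is clear, so I'm handing in.

```bash
python3 -c "
from bench import ctrl
print(ctrl.close_job())"
```

```text
the job is handed in; nothing more can be done
None
```

The coupler is seated on the ball with its handle pressed fully down and the arm clear, and I handed the job in at about 26 s; the camera checks agree with this, but no verdict came back.

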